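# Open the parts tins for filling

## Task

Get the three tins ready for filling: lift off every lid that is on a tin and lay the lids in the grey case, flat, handle up and side by side, then press the case shut until its catch holds. Stand all three tins upright in the plywood tray. Leave the vase, glass and stapler alone.

Things in the scene. Friction and masses are not known exactly. Their poses are not given: they have to be found in the camera images.
- tin1: open-topped rectangular aluminium tin, 80 (its x) x 54 (its y) x 60 mm high, walls 3 mm, empty; origin at the centre of its underside, z up. It may or may not carry a loose lid.
- tin2: open-topped rectangular aluminium tin, 80 (its x) x 54 (its y) x 60 mm high, walls 3 mm, empty; origin at the centre of its underside, z up. It may or may not carry a loose lid.
- tin3: open-topped rectangular aluminium tin, 80 (its x) x 54 (its y) x 60 mm high, walls 3 mm, empty; origin at the centre of its underside, z up. It may or may not carry a loose lid.
- lid1: loose steel lid of a tin: plate 86 (its x) x 60 x 4 mm; below it a plug 68 x 42 x 7 mm (3 mm play in the tin); on top a black bar handle 50 long (its x) x 12 wide x 22 mm high. Origin: centre of the plate's underside, 60 mm above the tin's underside when on a tin, 7 mm above a surface the plug stands on; z up to the handle. Some may be absent (that tin starts open).
- lid2: loose steel lid of a tin: plate 86 (its x) x 60 x 4 mm; below it a plug 68 x 42 x 7 mm (3 mm play in the tin); on top a black bar handle 50 long (its x) x 12 wide x 22 mm high. Origin: centre of the plate's underside, 60 mm above the tin's underside when on a tin, 7 mm above a surface the plug stands on; z up to the handle. Some may be absent (that tin starts open).
- lid3: loose steel lid of a tin: plate 86 (its x) x 60 x 4 mm; below it a plug 68 x 42 x 7 mm (3 mm play in the tin); on top a black bar handle 50 long (its x) x 12 wide x 22 mm high. Origin: centre of the plate's underside, 60 mm above the tin's underside when on a tin, 7 mm above a surface the plug stands on; z up to the handle. Some may be absent (that tin starts open).
- tray: shallow plywood filling tray fixed to the desk, outside 310 (its x) x 140 (its y) x 15 mm high; floor 4 mm thick, walls 5 mm, inside 300 x 130 mm; origin at the centre of its underside, z up
- case: grey metal case fixed to the desk, outside 150 (its x) x 250 (its y) x 75 mm high, walls and floor about 6 mm, inside 138 x 238 mm; origin at the centre of its underside, z up; its lid is hinged along its +x rim
- case_lid (a joint): angle of the case's hinged lid (plate 150 x 250 x 6 mm, small pull tab at its free edge): 0 fully shut, about 1.75 rad standing open. A weak spring swings it open; a ball catch in the wall facing the hinge holds it shut once pressed down past the catch (about 5 N at the free edge).
- case_lid_hinge (a point): middle of the hinge line, 75 mm above the desk on the case's +x rim; does not move
- case_lid_edge (a point): middle of the free edge of the case's lid, on its outer (upper when shut) face, 150 mm from the hinge line; moves with the lid
- vase: turned light wood vase, 74 mm wide, 120 mm high; bystander, to be left alone; origin at the centre of its underside
- glass: drinking glass, 68 mm wide, 100 mm high; bystander, to be left alone; origin at the centre of its underside
- stapler: black stapler, 140 mm long (its y), 50 mm high; bystander, to be left alone; origin at the centre of its underside
There are look-alikes about, which are no part of the job. What is shaped like the tin2 but blue or purple is not meant.

How it is judged:
On the way, in this order (a step that is already met when the one before it is completed fails the run):
1. every lid lies flat in the case, handle up (x of lid1 in the frame of case between -0.06 and 0.06 m and y of lid1 in the frame of case between -0.12 and 0.12 m and z of lid1 in the frame of case between 0.005 and 0.02 m and angle between each of lid1, lid2, lid3's own z axis and vertical below 0.15 rad and x of lid2 in the frame of case between -0.06 and 0.06 m and y of lid2 in the frame of case between -0.12 and 0.12 m and z of lid2 in the frame of case between 0.005 and 0.02 m and x of lid3 in the frame of case between -0.06 and 0.06 m and y of lid3 in the frame of case between -0.12 and 0.12 m and z of lid3 in the frame of case between 0.005 and 0.02 m), for 0.2 s.
2. the case is pressed shut (value of joint case_lid below 0.05 rad), for 0.3 s.
At the end, for the whole second after the job is handed in: Every lid lies flat on the case's floor, handle up (tilt under 0.15 rad); the case lid is within 0.05 rad of shut; all three tins stand upright (within 0.1 rad) and at rest on the tray's floor inside its walls (all of step 1 and x of tin1 in the frame of tray between -0.13 and 0.13 m and y of tin1 in the frame of tray between -0.045 and 0.045 m and z of tin1 in the frame of tray between -0.004 and 0.012 m and angle between each of tin1, tin2, tin3's own z axis and vertical below 0.1 rad and linear speed of each of tin1, tin2, tin3 below 0.03 m/s and x of tin2 in the frame of tray between -0.13 and 0.13 m and y of tin2 in the frame of tray between -0.045 and 0.045 m and z of tin2 in the frame of tray between -0.004 and 0.012 m and x of tin3 in the frame of tray between -0.13 and 0.13 m and y of tin3 in the frame of tray between -0.045 and 0.045 m and z of tin3 in the frame of tray between -0.004 and 0.012 m and value of joint case_lid below 0.05 rad); the robot touches nothing.
It fails at once if vase moved by more than 4 cm (distance of vase from where it was at the start of the episode above 0.04 m).
It fails at once if glass moved by more than 4 cm (distance of glass from where it was at the start of the episode above 0.04 m).
It fails at once if stapler moved by more than 4 cm (distance of stapler from where it was at the start of the episode above 0.04 m).
Of lid1, lid2, lid3 only 2 to 3 are there at a start; the rules pass over those that are not, and their reading is None.
At some moment in a run one of tin1, tin2, tin3 may be knocked a few centimetres aside while the robot is not near it.
It also fails if it takes over 200 s, if anything falls off the work surface, if the arm or the gripper's body presses on something with over 40 N, if the wrist force passes 120 N, or if a joint passes its speed limit or range.

## Robot

A 6-joint arm with a two-finger parallel gripper is mounted at the origin on the work surface. World frame = base frame: x ahead of the robot, y to its left, z up, the work surface at z = 0. Lengths are in m, angles in rad, forces in N, time in s.
With the tool pointing down it reaches from about 0.375 to 0.9 m from the base axis. Payload 3.1 kg.
Tool frame: the origin (TCP) lies midway between the tips of the shut fingers; the grasp point (between the pads) lies robot.grasp_offset behind it (robot.grasp_offset is the distance from the TCP to the grasp point, in m); z points along the fingers, y is the line along which they close (so a half turn about z gives the same grasp; the last joint's range is limited). The gripper opens to 87 mm and grips with 3 to 60 N. Pads are 19 mm wide; open, the fingers measure 117 mm over their backs; the gripper's body (75 mm by 190 mm) begins 51 mm behind the grasp point.
Start: joints at [-1.44, 0.527, 1.433, -0, 1.181, -0.178], TCP at [0.191, -0.595, 0.223] pointing down, gripper open.
Joint ranges: [-3.08, 3.08], [-0.75, 2.2], [0.22, 2.44], [-1.43, 4.57], [0, 2.65], [-2.85, 2.85]. Speed limits (rad/s): [2.79, 2.79, 3.14, 3.14, 3.14, 3.14].

## Interface

Orientations are given as a rotation vector (axis times angle).
In Python, from rig import get_state, cams, job_done, robot gives the robot as it stands.
- The arm moves only by the shell command python3 -m handwheel 'ROWS' [FORCE]. ROWS is a JSON object of lists of equal length, an entry for each row: "rotation": the turn, a rotation vector about the tool's x, y, z scaled (see below), a list of three; "dp": the shift along the tool's x, y, z scaled (see below), a list of three; "fingers": the opening, from 0 (shut) to 1 (fully open). In form: {"rotation": [[wx, wy, wz], ...], "dp": [[dx, dy, dz], ...], "fingers": [fingers, ...]}. A call has 1 to 10 rows; each row shifts and turns the commanded pose from where the row before left it, along the tool's axes as they then stand; what a row does not reach is not made up. The controller multiplies each number of a shift by 0.04 m and each number of a turn by 0.12 rad. A row lasts 1/12 s, in which the tool goes at most 41.7 mm and 7.16 degrees, less where a joint would pass 70% of its speed; a pose out of reach is approached as far as the arm can. A call with a number of a shift or a turn outside -1 to 1 is refused whole. A call with a gripper value outside its range is refused whole. The fingers move at their own pace and stop on an object; FORCE is the grip in N (left out, the last holds). Time passes only in rows, so rows that do not move let the fingers close. It gives the time, the measured TCP pose, the force, the opening and the grip force at its end, in the units of the state.
- get_state(): the state, without advancing time (a new reading comes with each control period).
- cams.get_image(name): name is "scene" or "top" or "wrist"; returns a dict with "image" (420x560x3 uint8, red, green, blue), "fx", "fy", "cx", "cy" (pixels), "R" (3x3) and "t" (3): a world point X has camera coordinates R X + t. Camera axes: x right, y down, z forward; pixel columns grow to the right and rows downward; lengths in m; the calibration is good to about 2 mm. A picture is of the moment at which its call begins. There is no depth.
- job_done(): hands the job in; it is judged then, once.
Trained networks look in the newest picture that a camera, given by its name, has taken for a name from the list of things; names that differ only in an ending like _2 or _b are one class to them, and where a whole thing is asked for, a point or a joint stands for the part that bears it (a point fixed in the world has none). Each returns a list of dicts, best first, with "score" (0 to 1); they miss things now and then, are a little off and sometimes report something else, mostly with a low value. They report only what shows in the picture. A call takes as long as a camera call. They do not tell look-alikes from the thing itself.
- cams.find_in(camera, label): "xy" ([column, row] in pixels, amid what is visible of it).
- cams.pinpoint(camera, label): "xy" ([column, row] in pixels: a listed point, or the origin of a listed thing).
The state is a dict: "clock": time; "qpos": joint angles; "qvel": joint speeds; "joint_torque": joint torques, N m; "eef_pos": TCP position; "tcp_rot": TCP orientation; "force": force on the tool from outside, world axes, zero at the start; "moment": the same for the moment, N m; "grip_width": opening from 0.0 (shut) to 1.0 (fully open); "gripper_force": force on a finger pad.
Only numpy, scipy, OpenCV 4.12 (cv2) and the standard library are available. Lean on these libraries where they do the work, as an engineer would, in place of code of your own. Each camera call takes 0.05 s, during which the arm holds its last target. There are 200 camera calls.

## Working session

There is one attempt and no reset: what is moved stays moved. The work goes in short steps, Python scripts to look and compute and a shell command to move; the robot and the scene stay as the last step left them, time stands still between calls to the robot, and variables do not carry over. Pictures are saved under pics/ and viewed, at most 14 in all, crops included, and the job is handed in when it is done.

```bash
ls; mkdir -p pics
cat > h.py <<'E'
import numpy as np, cv2, json
from rig import get_state, cams, job_done, robot
from scipy.spatial.transform import Rotation as Rn
def shot(n,f=None):
    d=cams.get_image(n)
    if f: cv2.imwrite('pics/'+f,cv2.cvtColor(d['image'],cv2.COLOR_RGB2BGR))
    return d
def ray(d,xy):
    R=np.array(d['R']);t=np.array(d['t'])
    v=R.T@np.array([(xy[0]-d['cx'])/d['fx'],(xy[1]-d['cy'])/d['fy'],1.]);return -R.T@t,v/np.linalg.norm(v)
def onz(d,xy,z):
    o,v=ray(d,xy);return o+v*(z-o[2])/v[2]
def proj(d,X):
    c=np.array(d['R'])@np.array(X)+np.array(d['t']);return np.array([d['fx']*c[0]/c[2]+d['cx'],d['fy']*c[1]/c[2]+d['cy']])
def tri(a,b):
    A=np.zeros((3,3));B=np.zeros(3)
    for d,xy in (a,b):
        o,v=ray(d,xy);P=np.eye(3)-np.outer(v,v);A+=P;B+=P@o
    X=np.linalg.solve(A,B);return X,[np.linalg.norm((np.eye(3)-np.outer(v,v))@(X-o)) for o,v in (ray(*a),ray(*b))]
def goto(p,yaw=None):
    "deltas in row units to reach TCP p with tool down; yaw = world angle of tool y (closing line)"
    s=get_state();R=Rn.from_rotvec(s['tcp_rot']).as_matrix()
    print('tcp',np.round(s['eef_pos'],4),'toolx',np.round(R[:,0],3),'tooly',np.round(R[:,1],3),'z',np.round(R[:,2],3))
    T=R
    if yaw is not None:
        y=np.array([np.cos(yaw),np.sin(yaw),0]);
        if y@R[:,1]<0:y=-y
        z=np.array([0,0,-1.]);T=np.c_[np.cross(y,z),y,z]
        print('rot total units',np.round(Rn.from_matrix(R.T@T).as_rotvec()/0.12,2))
    if p is not None:
        print('dp units (before rot)',np.round(R.T@(np.array(p)-s['eef_pos'])/0.04,2),'(after rot)',np.round(T.T@(np.array(p)-s['eef_pos'])/0.04,2))
E
python3 - <<'E'
from h import *
S=shot('scene','s0.png');T=shot('top','t0.png');print(robot.grasp_offset,get_state())
for c in('scene','top'):
  for l in('tin1','lid1','tray','case','case_lid_hinge','case_lid_edge','vase','glass','stapler'):
    print(c,l,[(round(r['score'],2),[round(float(v)) for v in r['xy']]) for r in cams.pinpoint(c,l)])
E
```

```text
pics
0.0187 {'clock': 0.1, 'qpos': array([-1.43948476e+00,  5.28363413e-01,  1.43377447e+00,  3.31736098e-05,
        1.18137477e+00, -1.78509760e-01]), 'qvel': array([-1.29609671e-03, -1.67350526e-03, -4.92301909e-03, -1.22937343e-03,
       -7.82658127e-05, -3.41262551e-04]), 'joint_torque': array([-2.79934147e-04, -4.40985167e+01, -1.77150482e+01,  6.34285226e-02,
        5.33457811e-02, -4.77194101e-05]), 'eef_pos': array([ 0.19050016, -0.59457782,  0.22167539]), 'tcp_rot': array([-3.10208037e+00, -4.84406462e-01, -1.19269118e-04]), 'force': array([ 0.67667667, -0.79119563, -1.01630222]), 'moment': array([-0.01525178,  0.04182977,  0.02861225]), 'gripper_force': 0.0, 'grip_width': 1.0029487355925797}
scene tin1 [(0.97, [201, 224]), (0.92, [306, 198]), (0.79, [252, 198]), (0.78, [246, 244]), (0.69, [328, 334]), (0.55, [278, 147])]
scene lid1 [(0.95, [250, 186]), (0.89, [242, 236])]
scene tray [(0.94, [187, 156])]
scene case [(0.59, [377, 264])]
scene case_lid_hinge [(0.6, [411, 265]), (0.55, [255, 200]), (0.22, [432, 233])]
scene case_lid_edge [(0.65, [434, 231])]
scene vase [(0.9, [261, 322])]
scene glass [(0.8, [210, 285])]
scene stapler [(0.89, [151, 246])]
top tin1 [(0.76, [178, 158]), (0.64, [275, 261]), (0.58, [332, 302]), (0.56, [338, 180])]
top lid1 [(0.83, [317, 223]), (0.73, [293, 175])]
top tray [(0.72, [403, 231]), (0.7, [231, 137])]
top case [(0.95, [177, 239])]
top case_lid_hinge [(0.6, [142, 233])]
top case_lid_edge [(0.95, [116, 228])]
top vase [(0.72, [232, 136])]
top glass [(0.67, [287, 132]), (0.57, [233, 135])]
top stapler [(0.85, [352, 133])]
```

```bash
sleep 1; ls pics; python3 -c "
import cv2,numpy as np
a=cv2.imread('pics/s0.png');b=cv2.imread('pics/t0.png');print(a.shape)
cv2.imwrite('pics/st.png',cv2.resize(np.vstack([a]),(800,600),interpolation=3));cv2.imwrite('pics/tt.png',cv2.resize(b,(800,600),interpolation=3))"
```

```text
s0.png
t0.png
(420, 560, 3)
```

View pics/st.png

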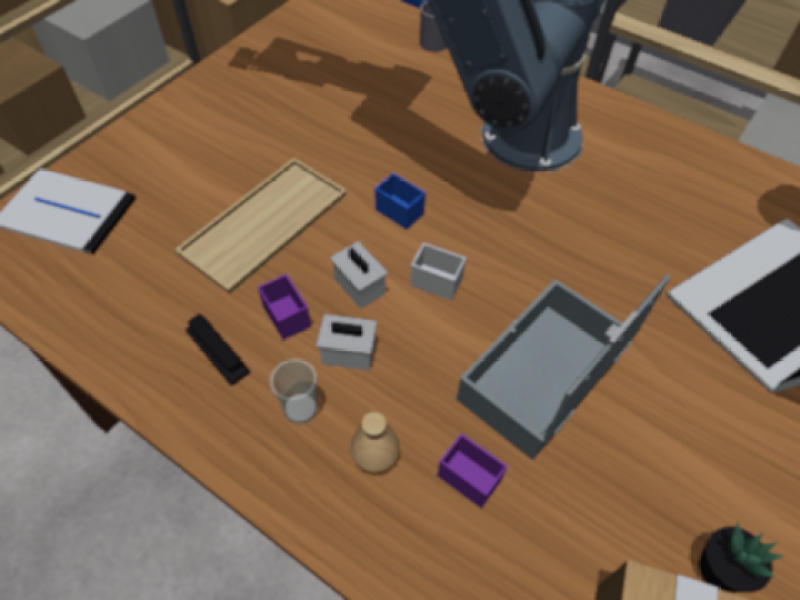

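View pics/tt.png

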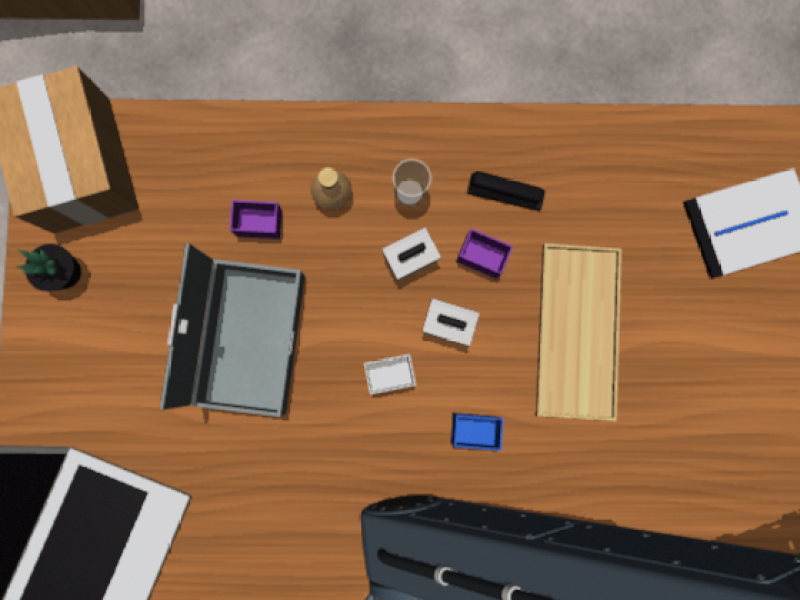

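The images show two lidded tins at top-view pixels (288,177) and (316,226) (raw scale), and one open silver tin at (273,262). The case stands open at about (177,239) and the tray is at (405,231). The blue and purple boxes are decoys, and the scene view agrees with all of this.

```bash
cat > m.py <<'E'
from h import *
S=shot('scene');T=shot('top')
print('topcam',np.round(ray(T,(280,210))[0],3),'scenecam',np.round(ray(S,(280,210))[0],3), T['fx'])
for n,a,b in(('lidA(near tray)',(250,186),(317,223)),('lidB',(242,236),(293,175)),('edge',(434,231),(116,228)),('case',(377,264),(177,239)),('tray',(187,156),(403,231)),('vase',(261,322),(232,136)),('stapler',(151,246),(352,133)),('glass',(210,285),(287,132)),('tinA',(252,198),(316,222)),('tinopen',(306,198),(275,261))):
    X,e=tri((S,a),(T,b));print(n,np.round(X,3),np.round(e,3))
# colour blobs in top
hsv=cv2.cvtColor(T['image'],cv2.COLOR_RGB2HSV)
def blobs(mask,box,z,tag,amin=30):
    x0,y0,x1,y1=box;m=np.zeros_like(mask);m[y0:y1,x0:x1]=mask[y0:y1,x0:x1]
    cs,_=cv2.findContours(m,cv2.RETR_EXTERNAL,cv2.CHAIN_APPROX_NONE)
    for c in cs:
        if cv2.contourArea(c)<amin: continue
        W=np.array([onz(T,p[0],z)[:2] for p in c],np.float32)
        r=cv2.minAreaRect(W*1000);print(tag,'px',np.round(c.mean(0)[0]),'rect mm',np.round(r[0],1),np.round(r[1],1),'ang',round(r[2],1))
white=((hsv[...,1]<40)&(hsv[...,2]>140)).astype(np.uint8)
black=(hsv[...,2]<60).astype(np.uint8)
blobs(white,(250,150,345,285),.064,'white')
blobs(black,(265,160,345,240),.086,'handle',15)
corners={'case':[(213,263),(303,270),(281,415),(198,408)],'tray':[(545,244),(621,249),(616,419),(537,416)]}
for k,z in(('case',.075),('tray',.015)):
    P=[onz(T,(u/1.4286,v/1.4286),z) for u,v in corners[k]];print(k,np.round(P,3)[:,:2].tolist(),np.round(np.mean(P,0),3),[round(float(np.linalg.norm(P[i]-P[i-1])),3) for i in range(4)])
E
python3 m.py
```

```text
topcam [0.438 0.068 1.26 ] scenecam [1.065 0.396 0.958] 488.25640329077294
lidA(near tray) [ 0.533 -0.058  0.06 ] [0.003 0.003]
lidB [0.653 0.004 0.046] [0.007 0.007]
edge [0.51  0.376 0.227] [0.007 0.007]
case [ 0.497  0.294 -0.011] [0.002 0.002]
tray [ 0.518 -0.287  0.004] [0.002 0.002]
vase [ 0.772  0.156 -0.012] [0.001 0.001]
stapler [ 0.779 -0.161  0.006] [0.002 0.002]
glass [0.777 0.014 0.007] [0.002 0.002]
tinA [ 0.537 -0.056  0.017] [0.007 0.007]
tinopen [ 0.439  0.046 -0.01 ] [0.005 0.005]
white px [272. 262.] rect mm [439.6  49.6] [54.1 78.4] ang 11.5
white px [315. 225.] rect mm [528.9 -55.4] [84.8 59.8] ang 73.2
white px [288. 177.] rect mm [648.5  12.8] [59.5 85.1] ang 27.1
handle px [316. 225.] rect mm [528.2 -54.9] [46.4 11.1] ang 73.2
handle px [332. 186.] rect mm [622.2 -95.7] [64.1  8.9] ang 67.2
handle px [288. 176.] rect mm [646.7  13.1] [11.  47.3] ang 27.2
handle px [337. 167.] rect mm [ 670.6 -108. ] [40.1  9.9] ang 66.0
case [[0.626, 0.352], [0.615, 0.198], [0.37, 0.23], [0.381, 0.369]] [0.498 0.287 0.075] [0.246, 0.154, 0.247, 0.139]
tray [[0.675, -0.234], [0.667, -0.372], [0.362, -0.353], [0.367, -0.213]] [ 0.518 -0.293  0.015] [0.309, 0.139, 0.306, 0.14]
```

Run:
```python
from h import *
S=shot('scene');T=shot('top');k=1.4286
for n,a,b in(('near free',(556,283),(282,416)),('far free',(460,382),(302,270)),('far hinge',(535,455),(213,262)),('lid tip far',(545,443),(188,246)),('lid tip near',(668,278),(163,408)),('trayA',(178,249),(621,249)),('trayB',(295,161),(616,419)),('trayC',(345,190),(537,416)),('trayD',(230,290),(545,244))):
    X,e=tri((S,np.array(a)/k),(T,np.array(b)/k));print(n,np.round(X,3),np.round(e,3))
goto([.528,-.055,.2],np.radians(-16.8))
```

```text
near free [0.366 0.234 0.059] [0.003 0.003]
far free [0.617 0.204 0.057] [0.002 0.002]
far hinge [0.637 0.358 0.03 ] [0.005 0.005]
lid tip far [0.652 0.372 0.12 ] [0.012 0.012]
lid tip near [0.387 0.386 0.215] [0.001 0.001]
trayA [ 0.666 -0.371  0.011] [0.003 0.003]
trayB [ 0.359 -0.354  0.003] [0.003 0.003]
trayC [ 0.366 -0.215  0.008] [0. 0.]
trayD [ 0.675 -0.234  0.006] [0.003 0.003]
tcp [ 0.1906 -0.5952  0.2225] toolx [0.952 0.305 0.   ] tooly [ 0.305 -0.952 -0.   ] z [-0.  0. -1.]
rot total units [-0.   -0.   -8.06]
dp units (before rot) [ 12.15 -10.29   0.56] (after rot) [15.37  4.17  0.56]
```

```bash
python3 -m handwheel '{"rotation":[[0,0,-1],[0,0,-1],[0,0,-1],[0,0,-1],[0,0,-1],[0,0,-1],[0,0,-1],[0,0,-1]],"dp":[[0,0,0],[0,0,0],[0,0,0],[0,0,0],[0,0,0],[0,0,0],[0,0,0],[0,0,0]],"fingers":[1,1,1,1,1,1,1,1]}' 25
python3 -m handwheel '{"rotation":[[0,0,0],[0,0,0],[0,0,0],[0,0,0],[0,0,0],[0,0,0],[0,0,0],[0,0,0]],"dp":[[0.95,0.26,0],[0.95,0.26,0],[0.95,0.26,0],[0.95,0.26,0],[0.95,0.26,0],[0.95,0.26,0],[0.95,0.26,0],[0.95,0.26,0]],"fingers":[1,1,1,1,1,1,1,1]}'
python3 -m handwheel '{"rotation":[[0,0,0],[0,0,0],[0,0,0],[0,0,0],[0,0,0],[0,0,0],[0,0,0],[0,0,0]],"dp":[[0.95,0.26,0],[0.95,0.26,0],[0.95,0.26,0],[0.95,0.26,0],[0.95,0.26,0],[0.95,0.26,0],[0,0,0],[0,0,0]],"fingers":[1,1,1,1,1,1,1,1]}'
cat > w.py <<'E'
from h import *
import sys
# wrist: handle/white blobs at height z ; args: file zhandle zwhite
W=shot('wrist',sys.argv[1]);hsv=cv2.cvtColor(W['image'],cv2.COLOR_RGB2HSV)
zh,zw=float(sys.argv[2]),float(sys.argv[3])
for tag,m,z in(('dark',hsv[...,2]<60,zh),('white',(hsv[...,1]<50)&(hsv[...,2]>130),zw)):
    cs,_=cv2.findContours(m.astype(np.uint8),cv2.RETR_EXTERNAL,cv2.CHAIN_APPROX_NONE)
    for c in cs:
        if cv2.contourArea(c)<300: continue
        P=np.array([onz(W,p[0],z)[:2] for p in c],np.float32);r=cv2.minAreaRect(P*1000)
        print(tag,'px',np.round(c.mean(0)[0]),'rect',np.round(r[0],1),np.round(r[1],1),round(r[2],1))
print('cam',np.round(ray(W,(280,210))[0],3))
E
python3 w.py w1.png .086 .064; python3 -c "
from h import *;goto([.528,-.055,.067],np.radians(-16.8))"
```

```text
clock: 1.87
eef_pos: [0.1906, -0.5952, 0.2226]
tcp_rot: [-2.524, -1.871, -0.0]
force: [-0.5, -0.6, -0.6]
grip_width: 0.998
gripper_force: 0.0
clock: 2.53
eef_pos: [0.3609, -0.328, 0.2228]
tcp_rot: [2.529, 1.862, 0.0]
force: [0.2, -0.2, -0.5]
grip_width: 1.005
gripper_force: 0.0
clock: 3.2
eef_pos: [0.4882, -0.1284, 0.2226]
tcp_rot: [2.524, 1.869, -0.0]
force: [-0.0, 0.6, 0.2]
grip_width: 1.002
gripper_force: 0.0
dark px [530. 400.] rect [ 709.5 -460.7] [58.7 80. ] 73.0
dark px [539. 289.] rect [ 729.2 -301.3] [50.6 61.3] 73.0
dark px [307. 309.] rect [ 432.4 -276. ] [250.  673.8] 73.0
dark px [436. 130.] rect [ 643.4 -112.9] [65.  41.5] 66.9
dark px [393. 133.] rect [ 611.3 -100.1] [69.  16.4] 67.0
dark px [297. 112.] rect [528.9 -54.5] [47.2 10.5] 73.6
dark px [522. 137.] rect [ 730.7 -144.4] [110.9  57.1] 77.0
dark px [411.   8.] rect [649.2   3. ] [18.3 28.2] 27.4
white px [297. 111.] rect [529.4 -54.5] [85.7 60.1] 73.1
white px [404.  20.] rect [652.6   8.2] [60.1 72.8] 27.1
white px [172.  41.] rect [440.9  49.3] [54.6 80. ] 11.4
cam [ 0.508 -0.064  0.386]
tcp [ 0.4875 -0.1297  0.2226] toolx [ 0.294  0.956 -0.001] tooly [ 0.956 -0.294 -0.   ] z [-0.    -0.001 -1.   ]
rot total units [-0.    0.01 -0.04]
dp units (before rot) [2.09 0.42 3.89] (after rot) [2.08 0.43 3.89]
```

View pics/w1.png

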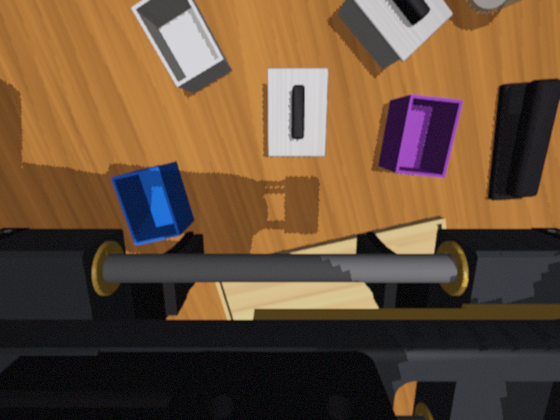

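The wrist view shows lid A's handle at pixel (297,112), which gives (0.529,-0.0545) and agrees with the top view. The wide side of the gripper body lies along tool y, so this grasp is fine.

```bash
python3 -m handwheel '{"rotation":[[0,0,0],[0,0,0],[0,0,0],[0,0,0],[0,0,0],[0,0,0],[0,0,0],[0,0,0],[0,0,0],[0,0,0]],"dp":[[0.7,0.15,0],[0.7,0.15,0],[0.7,0.15,0],[0,0,0.8],[0,0,0.8],[0,0,0.8],[0,0,0.8],[0,0,0.4],[0,0,0.26],[0,0,0]],"fingers":[1,1,1,1,1,1,1,1,1,1]}'
python3 -m handwheel '{"rotation":[[0,0,0],[0,0,0],[0,0,0],[0,0,0],[0,0,0],[0,0,0],[0,0,0],[0,0,0],[0,0,0]],"dp":[[0,0,0],[0,0,0],[0,0,0],[0,0,0],[0,0,0],[0,0,0],[0,0,0],[0,0,0],[0,0,0]],"fingers":[0,0,0,0,0,0,0,0,0]}' 30
```

```text
clock: 4.08
eef_pos: [0.5278, -0.0566, 0.0662]
tcp_rot: [-2.529, -1.858, 0.004]
force: [0.0, 0.2, 0.0]
grip_width: 1.003
gripper_force: 0.0
clock: 4.83
eef_pos: [0.5295, -0.0553, 0.0682]
tcp_rot: [2.529, 1.863, 0.0]
force: [0.6, -0.0, -0.2]
grip_width: 0.399
gripper_force: 0.0
```

```bash
python3 -m handwheel '{"rotation":[[0,0,0],[0,0,0],[0,0,0],[0,0,0],[0,0,0],[0,0,0],[0,0,0],[0,0,0]],"dp":[[0,0,0],[0,0,0],[0,0,0],[0,0,0],[0,0,0],[0,0,0],[0,0,0],[0,0,0]],"fingers":[0,0,0,0,0,0,0,0]}'
python3 -m handwheel '{"rotation":[[0,0,0],[0,0,0],[0,0,0],[0,0,0],[0,0,0],[0,0,0],[0,0,0]],"dp":[[0,0,-0.2],[0,0,-0.5],[0,0,-0.8],[0,0,-0.9],[0,0,-0.9],[0,0,0],[0,0,0]],"fingers":[0,0,0,0,0,0,0]}'
python3 - <<'E'
from h import *
c=np.array([.501,.288]);a=np.radians(83.2);ex=np.array([np.cos(a),np.sin(a)]);ey=np.array([-ex[1],ex[0]])
for s in(.055,-.055):
  p=c+s*ey;print(p);goto([*p,.2],np.radians(-6.8))
E
```

```text
clock: 5.5
eef_pos: [0.5294, -0.0554, 0.0681]
tcp_rot: [-2.529, -1.863, 0.0]
force: [0.7, -0.6, -0.7]
grip_width: 0.134
gripper_force: 30.0
clock: 6.08
eef_pos: [0.531, -0.0559, 0.203]
tcp_rot: [2.525, 1.86, 0.006]
force: [0.1, 0.4, -1.2]
grip_width: 0.135
gripper_force: 30.0
[0.4463869  0.29451222]
tcp [ 0.531  -0.0559  0.203 ] toolx [ 0.296  0.955 -0.   ] tooly [ 0.955 -0.296  0.006] z [ 0.006 -0.002 -1.   ]
rot total units [ 0.05  0.01 -1.52]
dp units (before rot) [ 7.74 -4.62  0.05] (after rot) [ 8.45 -3.14  0.08]
[0.5556131  0.28148778]
tcp [ 0.531  -0.0559  0.203 ] toolx [ 0.296  0.955 -0.   ] tooly [ 0.955 -0.296  0.006] z [ 0.006 -0.002 -1.   ]
rot total units [ 0.05  0.01 -1.52]
dp units (before rot) [ 8.24 -1.91  0.06] (after rot) [ 8.45 -0.39  0.08]
```

```bash
python3 -m handwheel '{"rotation":[[0,0,-0.76],[0,0,-0.76],[0,0,0],[0,0,0],[0,0,0],[0,0,0],[0,0,0],[0,0,0]],"dp":[[0,0,0],[0,0,0],[0.8,-0.3,0],[0.9,-0.34,0],[0.9,-0.34,0],[0.9,-0.34,0],[0.9,-0.34,0],[0.9,-0.34,0]],"fingers":[0,0,0,0,0,0,0,0]}'
python3 -m handwheel '{"rotation":[[0,0,0],[0,0,0],[0,0,0],[0,0,0],[0,0,0],[0,0,0],[0,0,0],[0,0,0]],"dp":[[0.9,-0.34,0],[0.9,-0.34,0],[0.8,-0.28,0],[0.5,-0.15,0],[0,0,0],[0,0,0],[0,0,0],[0,0,0]],"fingers":[0,0,0,0,0,0,0,0]}'
python3 - <<'E'
from h import *
goto([.4464,.2945,.03],np.radians(-6.8))
S=shot('scene','s1.png');T=shot('top','t1.png')
cv2.imwrite('pics/c1.png',cv2.cvtColor(np.hstack([cv2.resize(S['image'][140:350,240:500],(396,320)),cv2.resize(T['image'][150:310,80:278],(396,320))]),cv2.COLOR_RGB2BGR))
E
```

```text
clock: 6.75
eef_pos: [0.473, 0.1659, 0.1987]
tcp_rot: [-2.348, -2.084, 0.005]
force: [0.3, -0.2, -0.5]
grip_width: 0.137
gripper_force: 30.0
clock: 7.42
eef_pos: [0.4455, 0.2916, 0.1994]
tcp_rot: [-2.35, -2.084, 0.003]
force: [-0.1, 0.6, -0.6]
grip_width: 0.136
gripper_force: 30.0
tcp [0.4455 0.2916 0.1994] toolx [ 0.12   0.993 -0.001] tooly [ 0.993 -0.12  -0.002] z [-0.002 -0.001 -1.   ]
rot total units [-0.01  0.01 -0.01]
dp units (before rot) [0.08 0.02 4.24] (after rot) [0.07 0.01 4.24]
```

View pics/c1.png

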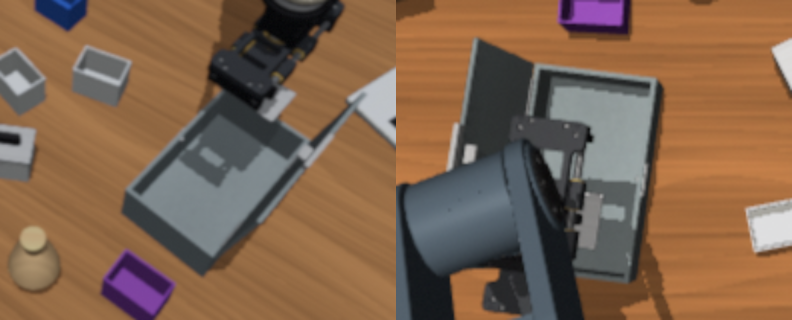

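```bash
python3 -m handwheel '{"rotation":[[0,0,0],[0,0,0],[0,0,0],[0,0,0],[0,0,0],[0,0,0],[0,0,0]],"dp":[[-0.2,0,0.6],[0,0,0.8],[0,0,0.8],[0,0,0.8],[0,0,0.6],[0,0,0.3],[0,0,0]],"fingers":[0,0,0,0,0,0,0]}'
python3 -m handwheel '{"rotation":[[0,0,0],[0,0,0],[0,0,0],[0,0,0],[0,0,0],[0,0,0]],"dp":[[0,0,0.2],[0,0,0.15],[0,0,0.1],[0,0,0.06],[0,0,0],[0,0,0]],"fingers":[0,0,0,0,0,0]}'
```

```text
clock: 8.1
eef_pos: [0.4433, 0.2832, 0.0414]
tcp_rot: [-2.35, -2.082, 0.009]
force: [0.1, 0.1, -0.6]
grip_width: 0.138
gripper_force: 30.0
clock: 8.6
eef_pos: [0.4449, 0.2851, 0.0241]
tcp_rot: [2.349, 2.086, 0.001]
force: [-0.2, 0.1, -0.1]
grip_width: 0.136
gripper_force: 30.0
```

```bash
python3 -m handwheel '{"rotation":[[0,0,0],[0,0,0],[0,0,0]],"dp":[[0,0,0.04],[0,0,0.03],[0,0,0]],"fingers":[0,0,0]}'
python3 -m handwheel '{"rotation":[[0,0,0],[0,0,0],[0,0,0],[0,0,0],[0,0,0],[0,0,0],[0,0,0],[0,0,0]],"dp":[[0,0,0],[0,0,0],[0,0,0],[0,0,0],[0,0,0],[0,0,0],[0,0,0],[0,0,0]],"fingers":[0.45,0.45,0.45,0.45,0.45,0.45,0.45,0.45]}'
python3 -m handwheel '{"rotation":[[0,0,0],[0,0,0],[0,0,0],[0,0,0],[0,0,0],[0,0,0],[0,0,0]],"dp":[[0,0,-0.2],[0,0,-0.5],[0,0,-0.8],[0,0,-0.9],[0,0,-0.9],[0,0,-0.9],[0,0,-0.3]],"fingers":[0.45,0.45,0.45,0.45,0.45,0.45,0.45]}'
python3 - <<'E'
from h import *
goto([.647,.013,.2],np.radians(27.1))
E
```

```text
clock: 8.85
eef_pos: [0.4449, 0.2851, 0.0211]
tcp_rot: [2.349, 2.086, 0.001]
force: [0.3, -0.2, -0.4]
grip_width: 0.131
gripper_force: 30.0
clock: 9.52
eef_pos: [0.4447, 0.285, 0.0209]
tcp_rot: [-2.349, -2.086, 0.0]
force: [0.7, 0.6, -0.6]
grip_width: 0.447
gripper_force: 0.0
clock: 10.1
eef_pos: [0.4472, 0.2861, 0.2068]
tcp_rot: [2.346, 2.084, 0.014]
force: [0.0, -0.4, -0.5]
grip_width: 0.453
gripper_force: 0.0
tcp [0.4472 0.2861 0.2068] toolx [0.118 0.993 0.005] tooly [ 0.993 -0.118  0.009] z [ 0.009  0.004 -1.   ]
rot total units [ 0.08 -0.02 -4.93]
dp units (before rot) [-6.19  5.77  0.19] (after rot) [-8.35  1.34  0.17]
```

```bash
python3 -m handwheel '{"rotation":[[0,0,-1],[0,0,-1],[0,0,-1],[0,0,-1],[0,0,-0.93],[0,0,0],[0,0,0]],"dp":[[0,0,0],[0,0,0],[0,0,0],[0,0,0],[0,0,0],[-0.9,0.15,0],[-0.9,0.15,0]],"fingers":[1,1,1,1,1,1,1]}'
python3 -m handwheel '{"rotation":[[0,0,0],[0,0,0],[0,0,0],[0,0,0],[0,0,0],[0,0,0],[0,0,0],[0,0,0],[0,0,0],[0,0,0]],"dp":[[-0.9,0.15,0],[-0.9,0.15,0],[-0.9,0.15,0],[-0.9,0.15,0],[-0.9,0.15,0],[-0.9,0.15,0],[-0.9,0.15,0],[-0.3,0,0],[0,0,0],[0,0,0]],"fingers":[1,1,1,1,1,1,1,1,1,1]}'
python3 w.py w2.png .086 .064|grep -v 'rect \[[^]]*\] \[[1-9][0-9][0-9]'; python3 -c "
from h import *;goto([.647,.013,.068],np.radians(27.1))"
```

```text
clock: 10.68
eef_pos: [0.4872, 0.227, 0.2016]
tcp_rot: [-1.633, -2.684, -0.0]
force: [1.0, 0.2, -0.5]
grip_width: 0.896
gripper_force: 0.0
clock: 11.52
eef_pos: [0.6449, 0.0106, 0.2008]
tcp_rot: [-1.64, -2.677, -0.0]
force: [0.3, 0.7, -0.1]
grip_width: 1.0
gripper_force: 0.0
dark px [528. 401.] rect [1001.4  -64.7] [77.1 54.1] 27.1
dark px [285. 199.] rect [648.2  15.5] [10.3 48.4] 27.5
dark px [455.   9.] rect [700.6 216.2] [60.8 21.1] 27.0
white px [407. 400.] rect [ 894.2 -142.3] [22.6 49.3] 26.8
white px [393. 230.] rect [770.8  33.8] [86.6 29. ] 12.5
white px [166. 222.] rect [558.9 -77. ] [80. 53.] 72.5
white px [550. 213.] rect [893.6 121.7] [29.4 42.2] 39.7
white px [285. 195.] rect [649.3  14.1] [59.6 85. ] 27.1
white px [101.  58.] rect [441.8  50.5] [54.6 80.1] 11.4
cam [0.615 0.07  0.364]
tcp [0.6444 0.0116 0.2008] toolx [-0.456  0.89   0.002] tooly [ 0.89   0.456 -0.001] z [-0.002  0.001 -1.   ]
rot total units [-0.01 -0.02  0.  ]
dp units (before rot) [-0.01  0.08  3.32] (after rot) [0.   0.07 3.32]
```

```bash
python3 -m handwheel '{"rotation":[[0,0,0],[0,0,0],[0,0,0],[0,0,0],[0,0,0],[0,0,0],[0,0,0]],"dp":[[0,0.11,0.4],[0,0,0.8],[0,0,0.8],[0,0,0.8],[0,0,0.4],[0,0,0.12],[0,0,0]],"fingers":[1,1,1,1,1,1,1]}'
python3 -m handwheel '{"rotation":[[0,0,0],[0,0,0],[0,0,0],[0,0,0],[0,0,0],[0,0,0],[0,0,0],[0,0,0],[0,0,0],[0,0,0]],"dp":[[0,0,0],[0,0,0],[0,0,0],[0,0,0],[0,0,0],[0,0,0],[0,0,0],[0,0,0],[0,0,0],[0,0,0]],"fingers":[0,0,0,0,0,0,0,0,0,0]}'
python3 -m handwheel '{"rotation":[[0,0,0],[0,0,0],[0,0,0],[0,0,0]],"dp":[[0,0,0],[0,0,0],[0,0,0],[0,0,0]],"fingers":[0,0,0,0]}'
python3 -m handwheel '{"rotation":[[0,0,0],[0,0,0],[0,0,0],[0,0,0],[0,0,0],[0,0,0],[0,0,0]],"dp":[[0,0,-0.2],[0,0,-0.5],[0,0,-0.8],[0,0,-0.9],[0,0,-0.9],[0,0,0],[0,0,0]],"fingers":[0,0,0,0,0,0,0]}'
python3 - <<'E'
from h import *
goto([.554,.273,.2],np.radians(-6.8))
E
```

```text
clock: 12.15
eef_pos: [0.6477, 0.0146, 0.0669]
tcp_rot: [-1.634, -2.678, 0.002]
force: [-0.5, -0.4, 0.0]
grip_width: 0.995
gripper_force: 0.0
clock: 12.98
eef_pos: [0.6498, 0.0125, 0.0681]
tcp_rot: [-1.639, -2.68, 0.0]
force: [-0.1, -0.1, 0.1]
grip_width: 0.323
gripper_force: 0.0
clock: 13.32
eef_pos: [0.6497, 0.0125, 0.0681]
tcp_rot: [-1.639, -2.68, 0.0]
force: [0.6, 0.4, 0.5]
grip_width: 0.13
gripper_force: 30.0
clock: 13.9
eef_pos: [0.6516, 0.0123, 0.2038]
tcp_rot: [1.636, 2.675, 0.004]
force: [0.3, -0.7, -1.6]
grip_width: 0.141
gripper_force: 30.0
tcp [0.6516 0.0123 0.2038] toolx [-0.456  0.89  -0.004] tooly [0.89  0.456 0.006] z [ 0.007 -0.001 -1.   ]
rot total units [0.06 0.02 4.93]
dp units (before rot) [6.91 0.8  0.07] (after rot) [ 6.18 -3.19  0.09]
```

```bash
python3 -m handwheel '{"rotation":[[0,0,1],[0,0,1],[0,0,1],[0,0,1],[0,0,0.93],[0,0,0],[0,0,0],[0,0,0],[0,0,0],[0,0,0]],"dp":[[0,0,0],[0,0,0],[0,0,0],[0,0,0],[0,0,0],[0.88,-0.455,0],[0.88,-0.455,0],[0.88,-0.455,0],[0.88,-0.455,0],[0.88,-0.455,0]],"fingers":[0,0,0,0,0,0,0,0,0,0]}'
python3 -m handwheel '{"rotation":[[0,0,0],[0,0,0],[0,0,0],[0,0,0],[0,0,0]],"dp":[[0.88,-0.455,0],[0.88,-0.455,0],[0,0,0],[0,0,0],[0,0,0]],"fingers":[0,0,0,0,0]}'
python3 -c "
from h import *;goto([.554,.273,.028],np.radians(-6.8))"
```

```text
clock: 14.73
eef_pos: [0.5779, 0.1991, 0.1982]
tcp_rot: [-2.348, -2.083, 0.006]
force: [0.1, 0.6, -0.6]
grip_width: 0.135
gripper_force: 30.0
clock: 15.15
eef_pos: [0.5515, 0.272, 0.1988]
tcp_rot: [-2.348, -2.087, 0.004]
force: [0.7, -0.5, -0.3]
grip_width: 0.135
gripper_force: 30.0
tcp [0.5515 0.272  0.1988] toolx [ 0.117  0.993 -0.002] tooly [ 0.993 -0.117 -0.002] z [-0.002 -0.001 -1.   ]
rot total units [-0.02  0.01  0.01]
dp units (before rot) [0.04 0.07 4.27] (after rot) [0.03 0.06 4.27]
```

```bash
python3 -m handwheel '{"rotation":[[0,0,0],[0,0,0],[0,0,0],[0,0,0],[0,0,0],[0,0,0],[0,0,0],[0,0,0]],"dp":[[0.15,0,0.5],[0,0,0.8],[0,0,0.8],[0,0,0.8],[0,0,0.6],[0,0,0.4],[0,0,0.3],[0,0,0]],"fingers":[0,0,0,0,0,0,0,0]}'
python3 -m handwheel '{"rotation":[[0,0,0],[0,0,0],[0,0,0],[0,0,0],[0,0,0]],"dp":[[0,0,0.1],[0,0,0.1],[0,0,0.04],[0,0,0],[0,0,0]],"fingers":[0,0,0,0,0]}'
```

```text
clock: 15.82
eef_pos: [0.5518, 0.276, 0.029]
tcp_rot: [-2.35, -2.081, 0.009]
force: [-0.3, 0.6, -1.4]
grip_width: 0.137
gripper_force: 30.0
clock: 16.23
eef_pos: [0.5536, 0.2784, 0.0233]
tcp_rot: [2.349, 2.086, 0.002]
force: [0.3, 0.3, 0.6]
grip_width: 0.131
gripper_force: 30.0
```

```bash
python3 -m handwheel '{"rotation":[[0,0,0],[0,0,0],[0,0,0]],"dp":[[0,0,0.04],[0,0,0.01],[0,0,0]],"fingers":[0,0,0]}'
python3 -m handwheel '{"rotation":[[0,0,0],[0,0,0],[0,0,0],[0,0,0],[0,0,0],[0,0,0],[0,0,0],[0,0,0]],"dp":[[0,0,0],[0,0,0],[0,0,0],[0,0,0],[0,0,0],[0,0,0],[0,0,0],[0,0,0]],"fingers":[0.45,0.45,0.45,0.45,0.45,0.45,0.45,0.45]}'
python3 -m handwheel '{"rotation":[[0,0,0],[0,0,0],[0,0,0],[0,0,0],[0,0,0],[0,0,0],[0,0,0],[0,0,0],[0,0,0],[0,0,0]],"dp":[[0,0,-0.2],[0,0,-0.5],[0,0,-0.8],[0,0,-0.9],[0,0,-0.9],[0,0,-0.9],[0,0,-0.9],[0,0,-0.9],[0,0,-0.9],[0,0,-0.5]],"fingers":[0.45,0.45,0.45,0.45,0.45,0.45,0,0,0,0]}'
python3 -m handwheel '{"rotation":[[0,0,0],[0,0,0],[0,0,0],[0,0,0]],"dp":[[-0.9,0,0],[-0.9,0,0],[-0.9,0,0],[0,0,0]],"fingers":[0,0,0,0]}'
python3 - <<'E'
from h import *
S=shot('scene','s2.png');T=shot('top','t2.png');goto(None)
cv2.imwrite('pics/c2.png',cv2.cvtColor(np.hstack([cv2.resize(S['image'][140:350,240:500],(396,320)),cv2.resize(T['image'][150:310,80:278],(396,320))]),cv2.COLOR_RGB2BGR))
for c in('scene','top'):
  for l in('case_lid_edge','case_lid_hinge','case'):print(c,l,[(round(r['score'],2),np.round(r['xy'],1).tolist()) for r in cams.pinpoint(c,l)[:3]])
E
```

```text
clock: 16.48
eef_pos: [0.5534, 0.2784, 0.021]
tcp_rot: [2.349, 2.086, 0.001]
force: [-0.0, -0.3, 1.2]
grip_width: 0.14
gripper_force: 30.0
clock: 17.15
eef_pos: [0.5531, 0.2782, 0.0205]
tcp_rot: [-2.349, -2.086, 0.0]
force: [0.5, -0.0, 0.3]
grip_width: 0.447
gripper_force: 0.0
clock: 17.98
eef_pos: [0.5544, 0.2787, 0.3224]
tcp_rot: [2.347, 2.084, 0.011]
force: [1.5, 1.0, -0.2]
grip_width: 0.233
gripper_force: 0.0
clock: 18.32
eef_pos: [0.5392, 0.1657, 0.3173]
tcp_rot: [2.352, 2.079, -0.005]
force: [-0.8, 0.3, -0.7]
grip_width: 0.014
gripper_force: 0.0
tcp [0.5402 0.1698 0.3173] toolx [0.121 0.993 0.001] tooly [ 0.993 -0.121  0.001] z [ 0.001  0.001 -1.   ]
scene case_lid_edge [(0.57, [444.1, 238.3]), (0.3, [148.9, 247.3])]
scene case_lid_hinge [(0.97, [410.2, 267.5]), (0.17, [262.9, 320.8])]
scene case [(0.65, [380.8, 261.7])]
top case_lid_edge [(0.76, [108.4, 224.5])]
top case_lid_hinge [(0.91, [138.4, 231.2])]
top case [(0.96, [177.0, 237.4]), (0.62, [351.6, 133.6]), (0.15, [139.8, 233.9])]
```

View pics/c2.png

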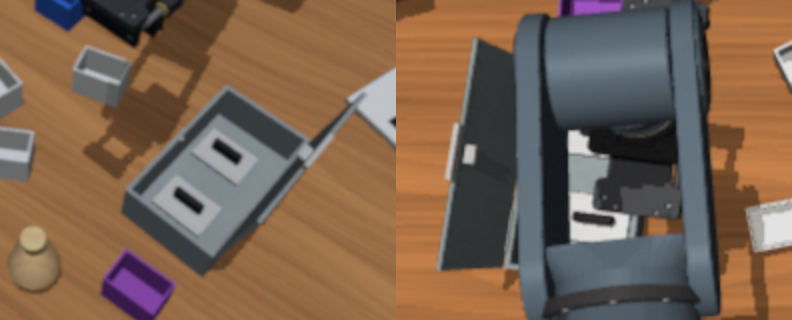

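Both lids lie flat and handle up in the case, at crop pixels (226,150) and (188,200). Next I push the case lid shut from behind.

```bash
python3 -m handwheel '{"rotation":[[0,0,0],[0,0,0],[0,0,0],[0,0,0],[0,0,0],[0,0,0],[0,0,0],[0,0,0],[0,0,0]],"dp":[[0.97,-0.2,0],[0.97,-0.2,0],[0.97,-0.2,0],[0.97,-0.2,0],[0.97,-0.2,0],[0.97,-0.2,0],[0.97,-0.2,0],[0.3,0,0],[0,0,0]],"fingers":[0,0,0,0,0,0,0,0,0]}'
python3 -c "
from h import *
goto([.515,.45,.19],np.radians(-6.8))
S=shot('scene');T=shot('top')
for n,a,b in(('edge',(444,238),(108.4,224.5)),('hinge',(410,267),(138.4,231.2))):
    X,e=tri((S,a),(T,b));print(n,np.round(X,3),np.round(e,3))
print(onz(T,(138.4,231.2),.075),onz(T,(108.4,224.5),.223))"
```

```text
clock: 19.47
eef_pos: [0.5168, 0.4638, 0.3155]
tcp_rot: [-2.342, -2.092, -0.001]
force: [-0.1, -0.9, 0.2]
grip_width: 0.005
gripper_force: 0.0
tcp [0.5168 0.4638 0.3155] toolx [0.112 0.994 0.001] tooly [ 0.994 -0.112 -0.   ] z [-0.     0.001 -1.   ]
rot total units [-0.   -0.01  0.05]
dp units (before rot) [-0.35 -0.    3.14] (after rot) [-0.35 -0.    3.14]
edge [0.516 0.394 0.228] [0.004 0.004]
hinge [0.513 0.367 0.079] [0.006 0.006]
[0.51075505 0.37402219 0.075     ] [0.51547556 0.39965228 0.223     ]
```

```bash
python3 -m handwheel '{"rotation":[[0,0,0],[0,0,0],[0,0,0],[0,0,0],[0,0,0]],"dp":[[0,0,0.8],[0,0,0.9],[0,0,0.9],[0,0,0.5],[0,0,0]],"fingers":[0,0,0,0,0]}'
python3 -m handwheel '{"rotation":[[0,0,0],[0,0,0],[0,0,0],[0,0,0],[0,0,0],[0,0,0]],"dp":[[-0.4,0,0],[-0.4,0,0],[-0.4,0,0],[-0.4,0,0],[-0.4,0,0],[-0.4,0,0]],"fingers":[0,0,0,0,0,0]}'
python3 -m handwheel '{"rotation":[[0,0,0],[0,0,0],[0,0,0],[0,0,0],[0,0,0],[0,0,0]],"dp":[[-0.4,0,0.05],[-0.4,0,0.1],[-0.4,0,0.15],[-0.35,0,0.2],[-0.3,0,0.25],[0,0,0]],"fingers":[0,0,0,0,0,0]}'
python3 - <<'E'
from h import *
goto(None)
S=shot('scene','s3.png');T=shot('top')
cv2.imwrite('pics/c3.png',cv2.cvtColor(cv2.resize(S['image'][120:350,240:540],(600,460)),cv2.COLOR_RGB2BGR))
E
```

```text
clock: 19.98
eef_pos: [0.5153, 0.4551, 0.1866]
tcp_rot: [-2.35, -2.083, 0.02]
force: [-0.5, -0.3, -1.3]
grip_width: 0.004
gripper_force: 0.0
clock: 20.48
eef_pos: [0.5084, 0.363, 0.1952]
tcp_rot: [2.35, 2.084, 0.007]
force: [0.0, 1.4, -0.1]
grip_width: 0.008
gripper_force: 0.5
clock: 20.98
eef_pos: [0.4979, 0.2875, 0.1631]
tcp_rot: [2.352, 2.082, -0.003]
force: [-0.2, 0.1, 0.5]
grip_width: 0.004
gripper_force: 0.0
tcp [0.4979 0.2875 0.1631] toolx [ 0.121  0.993 -0.001] tooly [ 0.993 -0.121 -0.001] z [-0.001 -0.001 -1.   ]
```

View pics/c3.png

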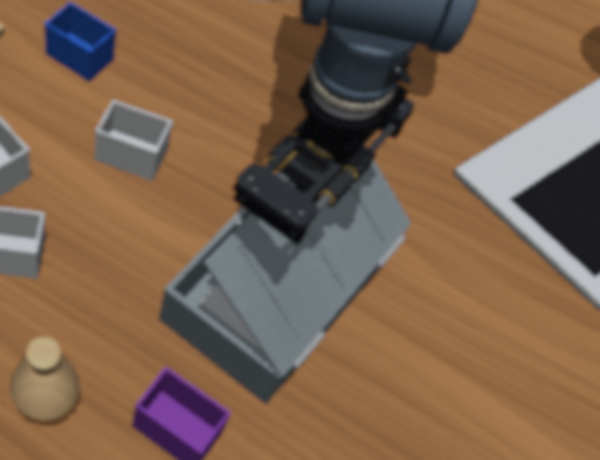

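The fingers are pressing the case lid, which is about half shut. I keep following it down.

```bash
python3 -m handwheel '{"rotation":[[0,0,0],[0,0,0],[0,0,0],[0,0,0],[0,0,0],[0,0,0]],"dp":[[-0.3,0,0.3],[-0.3,0,0.35],[-0.3,0,0.35],[-0.2,0,0.35],[-0.1,0,0.3],[0,0,0]],"fingers":[0,0,0,0,0,0]}'
python3 -m handwheel '{"rotation":[[0,0,0],[0,0,0],[0,0,0]],"dp":[[0,0,0.2],[0,0,0.1],[0,0,0]],"fingers":[0,0,0]}'
python3 -c "
from h import *
goto(None)"
```

```text
clock: 21.58
eef_pos: [0.4929, 0.2425, 0.0961]
tcp_rot: [-2.35, -2.085, 0.001]
force: [-0.3, -1.0, 1.7]
grip_width: 0.002
gripper_force: 0.4
clock: 21.83
eef_pos: [0.4934, 0.2432, 0.0857]
tcp_rot: [2.348, 2.086, 0.002]
force: [-0.7, 1.3, 0.9]
grip_width: -0.0
gripper_force: 0.0
tcp [0.4934 0.2432 0.0857] toolx [0.118 0.993 0.   ] tooly [ 0.993 -0.118  0.002] z [ 0.002  0.    -1.   ]
```

```bash
python3 -m handwheel '{"rotation":[[0,0,0],[0,0,0],[0,0,0]],"dp":[[0,0,0.08],[0,0,0.06],[0,0,0]],"fingers":[0,0,0]}'
python3 -m handwheel '{"rotation":[[0,0,0],[0,0,0]],"dp":[[0,0,0.06],[0,0,0.0]],"fingers":[0,0]}'
python3 -m handwheel '{"rotation":[[0,0,0],[0,0,0]],"dp":[[0,0,0.06],[0,0,0.0]],"fingers":[0,0]}'
```

```text
clock: 22.08
eef_pos: [0.494, 0.2437, 0.0817]
tcp_rot: [2.347, 2.085, 0.006]
force: [-2.7, -0.5, 16.0]
grip_width: 0.01
gripper_force: 8.0
clock: 22.25
eef_pos: [0.494, 0.2437, 0.0815]
tcp_rot: [2.347, 2.086, 0.007]
force: [-6.6, -1.4, 31.3]
grip_width: 0.008
gripper_force: 15.5
clock: 22.42
eef_pos: [0.4941, 0.2437, 0.0813]
tcp_rot: [2.346, 2.085, 0.008]
force: [-9.3, -3.2, 45.8]
grip_width: 0.001
gripper_force: 23.0
```

```bash
python3 -m handwheel '{"rotation":[[0,0,0],[0,0,0],[0,0,0],[0,0,0],[0,0,0],[0,0,0],[0,0,0],[0,0,0]],"dp":[[0,0,-0.2],[0,0,-0.5],[0,0,-0.9],[0,0,-0.9],[0,0,-0.9],[0,0,-0.2],[0,0,0],[0,0,0]],"fingers":[0,0,0,0,0.5,1,1,1]}'
python3 -m handwheel '{"rotation":[[0,0,0],[0,0,0],[0,0,0],[0,0,0],[0,0,0]],"dp":[[-0.9,0,0],[-0.9,0,0],[-0.9,0,0],[-0.9,0,0],[0,0,0]],"fingers":[1,1,1,1,1]}'
python3 w.py w3.png .06 .06|grep white
python3 - <<'E'
from h import *
goto(None)
S=shot('scene','s4.png');T=shot('top','t4.png')
cv2.imwrite('pics/c4.png',cv2.cvtColor(np.hstack([cv2.resize(S['image'][100:350,140:500],(460,320)),cv2.resize(T['image'][120:320,80:278],(316,320))]),cv2.COLOR_RGB2BGR))
E
```

```text
clock: 23.08
eef_pos: [0.4924, 0.243, 0.2183]
tcp_rot: [2.349, 2.086, 0.001]
force: [-1.4, 0.4, -0.8]
grip_width: 0.228
gripper_force: 0.0
clock: 23.5
eef_pos: [0.4732, 0.095, 0.2157]
tcp_rot: [-2.352, -2.079, 0.01]
force: [-0.6, 1.2, 0.0]
grip_width: 0.601
gripper_force: 0.0
white px [441. 219.] rect [643.1  48.4] [27.3 59.6] 83.1
white px [522. 217.] rect [732.1  36.4] [39.8 38.6] 32.6
white px [252. 224.] rect [439.5  54.9] [55.1 71. ] 11.6
white px [284.  32.] rect [495.6 244.2] [ 63.6 267.4] 82.8
tcp [0.4738 0.0973 0.216 ] toolx [ 0.123  0.992 -0.001] tooly [ 0.992 -0.123 -0.005] z [-0.005 -0.    -1.   ]
```

View pics/c4.png

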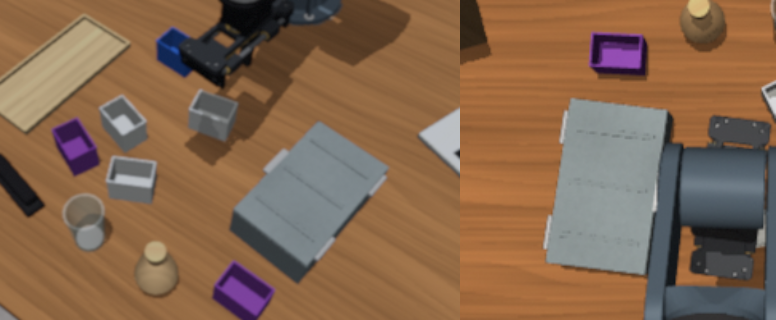

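The case is shut and stays shut, and the tins are open. Next is the nearest open tin, at (0.440,0.050).

```bash
python3 -c "
from h import *
goto([.44,.05,.028],np.radians(11.5))"
```

```text
tcp [0.4746 0.0998 0.2166] toolx [0.12  0.993 0.   ] tooly [ 0.993 -0.12  -0.004] z [-0.003  0.001 -1.   ]
rot total units [-0.03 -0.01 -2.67]
dp units (before rot) [-1.34 -0.69  4.72] (after rot) [-1.05 -1.1   4.72]
```

```bash
python3 -m handwheel '{"rotation":[[0,0,-0.9],[0,0,-0.9],[0,0,-0.87],[0,0,0],[0,0,0],[0,0,0],[0,0,0]],"dp":[[0,0,0],[0,0,0],[0,0,0],[-0.52,-0.55,0],[-0.53,-0.55,0],[0,0,0],[0,0,0]],"fingers":[1,1,1,1,1,1,1]}'
python3 w.py w4.png .06 .06|grep white;python3 -c "
from h import *
goto([.44,.05,.028],np.radians(11.5))"
```

```text
clock: 24.23
eef_pos: [0.44, 0.0506, 0.2175]
tcp_rot: [-1.985, -2.432, 0.001]
force: [0.0, 0.4, -0.2]
grip_width: 0.999
gripper_force: 0.0
white px [352. 296.] rect [549.8 -55.8] [42.8 23.7] 72.9
white px [279. 192.] rect [439.9  50.2] [54.9 80.6] 11.6
white px [427.  22.] rect [540.3 226.7] [211.5  63.2] 11.5
tcp [0.4409 0.0508 0.2178] toolx [-0.201  0.98   0.001] tooly [ 0.98   0.201 -0.   ] z [-0.     0.001 -1.   ]
rot total units [-0.   -0.01  0.01]
dp units (before rot) [-0.02 -0.03  4.74] (after rot) [-0.02 -0.03  4.74]
```

```bash
python3 -m handwheel '{"rotation":[[0,0,0],[0,0,0],[0,0,0],[0,0,0],[0,0,0],[0,0,0],[0,0,0],[0,0,0]],"dp":[[0,0,0.8],[0,0,0.8],[0,0,0.8],[0,0,0.8],[0,0,0.8],[0,0,0.5],[0,0,0.24],[0,0,0]],"fingers":[1,1,1,1,1,1,1,1]}'
python3 -m handwheel '{"rotation":[[0,0,0],[0,0,0],[0,0,0],[0,0,0],[0,0,0],[0,0,0],[0,0,0],[0,0,0],[0,0,0],[0,0,0]],"dp":[[0,0,0],[0,0,0],[0,0,0],[0,0,0],[0,0,0],[0,0,0],[0,0,0],[0,0,0],[0,0,0],[0,0,0]],"fingers":[0,0,0,0,0,0,0,0,0,0]}' 25
python3 -m handwheel '{"rotation":[[0,0,0],[0,0,0],[0,0,0],[0,0,0],[0,0,0],[0,0,0],[0,0,0]],"dp":[[0,0,-0.2],[0,0,-0.5],[0,0,-0.8],[0,0,-0.9],[0,0,-0.9],[0,0,0],[0,0,0]],"fingers":[0,0,0,0,0,0,0]}'
python3 -c "
from h import *
goto([.428,-.287,.165],np.radians(-3.6))"
```

```text
clock: 24.95
eef_pos: [0.4403, 0.0512, 0.0259]
tcp_rot: [-1.982, -2.433, 0.003]
force: [-0.0, -0.4, 0.6]
grip_width: 1.0
gripper_force: 0.0
clock: 25.78
eef_pos: [0.4406, 0.0497, 0.0291]
tcp_rot: [1.986, 2.434, 0.0]
force: [-1.2, -0.3, 5.9]
grip_width: 0.618
gripper_force: 25.0
clock: 26.37
eef_pos: [0.4421, 0.0496, 0.1626]
tcp_rot: [1.983, 2.43, 0.005]
force: [-0.8, 0.5, -2.5]
grip_width: 0.618
gripper_force: 25.0
tcp [0.4421 0.0496 0.1626] toolx [-0.2    0.98  -0.002] tooly [0.98  0.2   0.006] z [ 0.006 -0.001 -1.   ]
rot total units [0.05 0.01 2.2 ]
dp units (before rot) [-8.17 -2.03 -0.05] (after rot) [-8.42  0.18 -0.06]
```

```bash
python3 -m handwheel '{"rotation":[[0,0,1],[0,0,1],[0,0,0.2],[0,0,0],[0,0,0],[0,0,0],[0,0,0],[0,0,0],[0,0,0],[0,0,0]],"dp":[[0,0,0],[0,0,0],[0,0,0],[-0.8,0.02,0],[-0.95,0.02,0],[-0.95,0.02,0],[-0.95,0.02,0],[-0.95,0.02,0],[-0.95,0.02,0],[-0.95,0.02,0]],"fingers":[0,0,0,0,0,0,0,0,0,0]}'
python3 -m handwheel '{"rotation":[[0,0,0],[0,0,0],[0,0,0],[0,0,0],[0,0,0]],"dp":[[-0.95,0.02,0],[-0.95,0.02,0],[0,0,0],[0,0,0],[0,0,0]],"fingers":[0,0,0,0,0]}'
python3 -c "
from h import *
goto([.428,-.287,.034],np.radians(-3.6))"
```

```text
clock: 27.2
eef_pos: [0.4288, -0.2112, 0.1591]
tcp_rot: [-2.285, -2.151, 0.0]
force: [0.6, -0.3, -1.9]
grip_width: 0.614
gripper_force: 25.0
clock: 27.62
eef_pos: [0.4257, -0.2847, 0.159]
tcp_rot: [-2.286, -2.148, -0.001]
force: [-0.3, 0.4, -2.9]
grip_width: 0.62
gripper_force: 25.0
tcp [ 0.4257 -0.2847  0.159 ] toolx [0.062 0.998 0.004] tooly [ 0.998 -0.062 -0.003] z [-0.003  0.004 -1.   ]
rot total units [-0.03 -0.03  0.01]
dp units (before rot) [-0.06  0.07  3.13] (after rot) [-0.05  0.06  3.13]
```

```bash
python3 -m handwheel '{"rotation":[[0,0,0],[0,0,0],[0,0,0],[0,0,0],[0,0,0],[0,0,0],[0,0,0],[0,0,0]],"dp":[[-0.05,0.06,0.6],[0,0,0.8],[0,0,0.8],[0,0,0.5],[0,0,0.25],[0,0,0.1],[0,0,0.06],[0,0,0]],"fingers":[0,0,0,0,0,0,0,0]}'
python3 -m handwheel '{"rotation":[[0,0,0],[0,0,0],[0,0,0],[0,0,0],[0,0,0],[0,0,0]],"dp":[[0,0,0.05],[0,0,0.0],[0,0,0],[0,0,0],[0,0,0],[0,0,0]],"fingers":[0,0,0,0.85,0.85,0.85]}'
python3 -m handwheel '{"rotation":[[0,0,0],[0,0,0],[0,0,0],[0,0,0],[0,0,0],[0,0,0],[0,0,0],[0,0,0],[0,0,0]],"dp":[[0,0,0],[0,0,0],[0,0,-0.2],[0,0,-0.5],[0,0,-0.8],[0,0,-0.9],[0,0,-0.9],[0,0,-0.6],[0,0,0]],"fingers":[0.85,0.85,0.85,0.85,0.85,0.85,0.85,1,1]}'
python3 -c "
from h import *
goto([.557,-.076,.2],np.radians(-17))"
```

```text
clock: 28.28
eef_pos: [0.4299, -0.2879, 0.0366]
tcp_rot: [2.288, 2.152, 0.0]
force: [-0.3, -0.5, -2.5]
grip_width: 0.618
gripper_force: 25.0
clock: 28.78
eef_pos: [0.4296, -0.2885, 0.0347]
tcp_rot: [2.289, 2.15, -0.0]
force: [0.5, -0.5, 0.5]
grip_width: 0.768
gripper_force: 0.0
clock: 29.53
eef_pos: [0.4319, -0.2906, 0.196]
tcp_rot: [2.28, 2.143, 0.0]
force: [0.7, 0.3, 0.2]
grip_width: 0.929
gripper_force: 0.0
tcp [ 0.4319 -0.2906  0.196 ] toolx [ 0.062  0.998 -0.008] tooly [ 0.998 -0.062  0.009] z [ 0.008 -0.009 -1.   ]
rot total units [0.08 0.06 1.96]
dp units (before rot) [ 5.55  2.79 -0.12] (after rot) [ 6.04  1.42 -0.1 ]
```

```bash
python3 -m handwheel '{"rotation":[[0,0,1],[0,0,0.96],[0,0,0],[0,0,0],[0,0,0],[0,0,0],[0,0,0],[0,0,0],[0,0,0],[0,0,0]],"dp":[[0,0,0],[0,0,0],[0.9,0.2,0],[0.9,0.2,0],[0.9,0.2,0],[0.9,0.2,0],[0.9,0.2,0],[0.9,0.2,0],[0.6,0.2,0],[0,0,0]],"fingers":[1,1,1,1,1,1,1,1,1,1]}'
python3 -m handwheel '{"rotation":[[0,0,0],[0,0,0],[0,0,0]],"dp":[[0,0,0],[0,0,0],[0,0,0]],"fingers":[1,1,1]}'
python3 w.py w5.png .06 .06|grep white;python3 -c "
from h import *
goto([.557,-.076,.028],np.radians(-17.5))"
```

```text
clock: 30.37
eef_pos: [0.555, -0.0709, 0.1899]
tcp_rot: [-2.521, -1.874, -0.003]
force: [0.2, -0.3, -0.7]
grip_width: 0.998
gripper_force: 0.0
clock: 30.62
eef_pos: [0.5523, -0.076, 0.1898]
tcp_rot: [-2.527, -1.866, 0.002]
force: [-0.1, 0.7, 0.1]
grip_width: 1.0
gripper_force: 0.0
white px [286. 197.] rect [558.7 -78.3] [81.5 55.2] 72.9
white px [457.  44.] rect [742.5  10.8] [38.8 38.3] 82.1
white px [353.  73.] rect [649.4  13.8] [54.9 80.8] 27.2
tcp [ 0.5524 -0.0762  0.19  ] toolx [ 0.295  0.956 -0.   ] tooly [ 0.956 -0.295 -0.001] z [-0.001  0.    -1.   ]
rot total units [-0.01  0.    0.05]
dp units (before rot) [0.04 0.11 4.05] (after rot) [0.04 0.11 4.05]
```

View pics/w5.png

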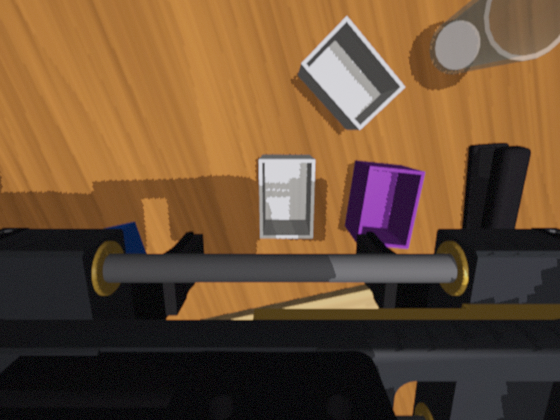

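Tin A is centred at (286,197), which gives (0.5585,-0.078), and was shifted by the knock. The purple decoy is about 35 mm to its right, so I open the fingers to only 0.85.

```bash
python3 -m handwheel '{"rotation":[[0,0,0],[0,0,0],[0,0,0],[0,0,0],[0,0,0],[0,0,0],[0,0,0],[0,0,0]],"dp":[[0,0.16,0.4],[0,0,0.6],[0,0,0.8],[0,0,0.8],[0,0,0.8],[0,0,0.4],[0,0,0.22],[0,0,0]],"fingers":[0.85,0.85,0.85,0.85,0.85,0.85,0.85,0.85]}'
python3 -m handwheel '{"rotation":[[0,0,0],[0,0,0],[0,0,0],[0,0,0],[0,0,0],[0,0,0],[0,0,0],[0,0,0],[0,0,0],[0,0,0]],"dp":[[0,0,0],[0,0,0],[0,0,0],[0,0,0],[0,0,0],[0,0,0],[0,0,0],[0,0,0],[0,0,0],[0,0,0]],"fingers":[0,0,0,0,0,0,0,0,0,0]}' 25
python3 -m handwheel '{"rotation":[[0,0,0],[0,0,0],[0,0,0],[0,0,0],[0,0,0],[0,0,0],[0,0,0]],"dp":[[0,0,-0.2],[0,0,-0.5],[0,0,-0.8],[0,0,-0.9],[0,0,-0.9],[0,0,0],[0,0,0]],"fingers":[0,0,0,0,0,0,0]}'
python3 -c "
from h import *
goto([.520,-.293,.165],np.radians(-3.6))"
```

```text
clock: 31.33
eef_pos: [0.5578, -0.0777, 0.0275]
tcp_rot: [-2.525, -1.864, 0.004]
force: [0.8, 0.1, -0.2]
grip_width: 0.854
gripper_force: 0.0
clock: 32.17
eef_pos: [0.5598, -0.0771, 0.0307]
tcp_rot: [2.525, 1.867, 0.001]
force: [-1.0, 0.1, 6.3]
grip_width: 0.621
gripper_force: 25.0
clock: 32.75
eef_pos: [0.5609, -0.0773, 0.164]
tcp_rot: [2.522, 1.865, 0.005]
force: [-0.2, 0.2, -2.0]
grip_width: 0.617
gripper_force: 25.0
tcp [ 0.5609 -0.0773  0.164 ] toolx [ 0.293  0.956 -0.   ] tooly [ 0.956 -0.293  0.006] z [ 0.006 -0.002 -1.   ]
rot total units [ 0.05  0.01 -1.95]
dp units (before rot) [-5.45  0.6  -0.02] (after rot) [-5.44 -0.68 -0.02]
```

```bash
python3 -m handwheel '{"rotation":[[0,0,-1],[0,0,-0.95],[0,0,0],[0,0,0],[0,0,0],[0,0,0],[0,0,0],[0,0,0],[0,0,0],[0,0,0]],"dp":[[0,0,0],[0,0,0],[-0.8,-0.1,0],[-0.95,-0.12,0],[-0.95,-0.12,0],[-0.95,-0.12,0],[-0.95,-0.12,0],[-0.84,-0.1,0],[0,0,0],[0,0,0]],"fingers":[0,0,0,0,0,0,0,0,0,0]}'
python3 -m handwheel '{"rotation":[[0,0,0],[0,0,0]],"dp":[[0,0,0],[0,0,0]],"fingers":[0,0]}'
python3 -c "
from h import *
goto([.520,-.293,.0375],np.radians(-3.6))"
```

```text
clock: 33.58
eef_pos: [0.5168, -0.2937, 0.1593]
tcp_rot: [-2.292, -2.143, 0.0]
force: [-0.1, 0.7, -1.2]
grip_width: 0.62
gripper_force: 25.0
clock: 33.75
eef_pos: [0.5177, -0.2906, 0.1601]
tcp_rot: [-2.287, -2.149, 0.0]
force: [0.3, -0.3, -1.4]
grip_width: 0.617
gripper_force: 25.0
tcp [ 0.5177 -0.2906  0.1601] toolx [0.062 0.998 0.002] tooly [ 0.998 -0.062 -0.003] z [-0.002  0.003 -1.   ]
rot total units [-0.02 -0.02  0.  ]
dp units (before rot) [-0.06  0.07  3.06] (after rot) [-0.06  0.06  3.06]
```

```bash
python3 -m handwheel '{"rotation":[[0,0,0],[0,0,0],[0,0,0],[0,0,0],[0,0,0],[0,0,0],[0,0,0]],"dp":[[-0.06,0.08,0.6],[0,0,0.8],[0,0,0.8],[0,0,0.5],[0,0,0.25],[0,0,0.08],[0,0,0]],"fingers":[0,0,0,0,0,0,0]}'
python3 -m handwheel '{"rotation":[[0,0,0],[0,0,0],[0,0,0],[0,0,0],[0,0,0],[0,0,0]],"dp":[[0,0,0.06],[0,0,0.0],[0,0,0],[0,0,0],[0,0,0],[0,0,0]],"fingers":[0,0,0,0.8,0.8,0.8]}'
python3 -m handwheel '{"rotation":[[0,0,0],[0,0,0],[0,0,0],[0,0,0],[0,0,0],[0,0,0],[0,0,0],[0,0,0],[0,0,0]],"dp":[[0,0,0],[0,0,0],[0,0,-0.2],[0,0,-0.5],[0,0,-0.8],[0,0,-0.9],[0,0,-0.9],[0,0,-0.6],[0,0,0]],"fingers":[0.8,0.8,0.8,0.8,0.8,0.8,0.8,1,1]}'
python3 -c "
from h import *
goto([.642,.027,.2],np.radians(27.2))"
```

```text
clock: 34.33
eef_pos: [0.5216, -0.294, 0.0397]
tcp_rot: [-2.288, -2.151, 0.0]
force: [-0.2, -0.4, -0.8]
grip_width: 0.62
gripper_force: 25.0
clock: 34.83
eef_pos: [0.5219, -0.2955, 0.0385]
tcp_rot: [2.29, 2.149, 0.0]
force: [-0.6, -0.1, 0.2]
grip_width: 0.754
gripper_force: 0.0
clock: 35.58
eef_pos: [0.5245, -0.2974, 0.2006]
tcp_rot: [2.281, 2.141, 0.002]
force: [0.8, -0.1, 0.8]
grip_width: 0.877
gripper_force: 0.0
tcp [ 0.5245 -0.2974  0.2006] toolx [ 0.063  0.998 -0.008] tooly [ 0.998 -0.063  0.01 ] z [ 0.01  -0.008 -1.   ]
rot total units [ 0.07  0.09 -4.48]
dp units (before rot) [ 8.28  2.42 -0.02] (after rot) [5.87 6.32 0.02]
```

```bash
python3 -m handwheel '{"rotation":[[0,0,-1],[0,0,-1],[0,0,-1],[0,0,-1],[0,0,-0.48],[0,0,0],[0,0,0],[0,0,0],[0,0,0],[0,0,0]],"dp":[[0,0,0],[0,0,0],[0,0,0],[0,0,0],[0,0,0],[0.65,0.7,0],[0.65,0.7,0],[0.65,0.7,0],[0.65,0.7,0],[0.65,0.7,0]],"fingers":[1,1,1,1,1,1,1,1,1,1]}'
python3 -m handwheel '{"rotation":[[0,0,0],[0,0,0],[0,0,0],[0,0,0],[0,0,0],[0,0,0],[0,0,0]],"dp":[[0.65,0.7,0],[0.65,0.7,0],[0.65,0.7,0],[0.65,0.7,0],[0,0,0],[0,0,0],[0,0,0]],"fingers":[1,1,1,1,1,1,1]}'
python3 w.py w6.png .06 .06|grep white;python3 -c "
from h import *
goto([.642,.027,.034],np.radians(27.2))"
```

```text
clock: 36.42
eef_pos: [0.5864, -0.1137, 0.1933]
tcp_rot: [-1.638, -2.679, 0.0]
force: [0.6, 0.0, 0.2]
grip_width: 1.006
gripper_force: 0.0
clock: 37.0
eef_pos: [0.6381, 0.0282, 0.1931]
tcp_rot: [-1.636, -2.681, 0.002]
force: [-0.2, -1.3, -0.5]
grip_width: 0.999
gripper_force: 0.0
white px [283. 214.] rect [649.3  13.8] [54.8 80.4] 27.3
tcp [0.6381 0.0274 0.1933] toolx [-0.456  0.89   0.   ] tooly [ 0.89   0.456 -0.002] z [-0.002 -0.    -1.   ]
rot total units [-0.01 -0.   -0.01]
dp units (before rot) [-0.05  0.09  3.98] (after rot) [-0.05  0.08  3.98]
```

```bash
python3 -m handwheel '{"rotation":[[0,0,0],[0,0,0],[0,0,0],[0,0,0],[0,0,0],[0,0,0],[0,0,0],[0,0,0]],"dp":[[-0.05,0.1,0.4],[0,0,0.6],[0,0,0.8],[0,0,0.8],[0,0,0.7],[0,0,0.4],[0,0,0.2],[0,0,0]],"fingers":[0.9,0.9,0.9,0.9,0.9,0.9,0.9,0.9]}'
python3 -m handwheel '{"rotation":[[0,0,0],[0,0,0],[0,0,0],[0,0,0],[0,0,0],[0,0,0],[0,0,0],[0,0,0],[0,0,0],[0,0,0]],"dp":[[0,0,0],[0,0,0],[0,0,0],[0,0,0],[0,0,0],[0,0,0],[0,0,0],[0,0,0],[0,0,0],[0,0,0]],"fingers":[0,0,0,0,0,0,0,0,0,0]}' 25
python3 -m handwheel '{"rotation":[[0,0,0],[0,0,0],[0,0,0],[0,0,0],[0,0,0],[0,0,0],[0,0,0]],"dp":[[0,0,-0.2],[0,0,-0.5],[0,0,-0.8],[0,0,-0.9],[0,0,-0.9],[0,0,0],[0,0,0]],"fingers":[0,0,0,0,0,0,0]}'
python3 - <<'E'
from h import *
goto([.611,-.299+.015,.17],np.radians(-3.6))
S=shot('scene','s7.png');T=shot('top','t7.png')
cv2.imwrite('pics/c7.png',cv2.cvtColor(np.hstack([cv2.resize(S['image'][100:350,110:400],(400,345)),cv2.resize(T['image'][100:320,240:480],(376,345))]),cv2.COLOR_RGB2BGR))
E
```

```text
clock: 37.72
eef_pos: [0.6415, 0.0267, 0.0357]
tcp_rot: [-1.639, -2.676, 0.003]
force: [0.2, 0.1, 1.0]
grip_width: 0.899
gripper_force: 0.0
clock: 38.55
eef_pos: [0.6433, 0.0281, 0.039]
tcp_rot: [1.637, 2.681, -0.001]
force: [-2.6, -0.6, 6.1]
grip_width: 0.619
gripper_force: 25.0
clock: 39.13
eef_pos: [0.6452, 0.0284, 0.1729]
tcp_rot: [1.634, 2.676, 0.005]
force: [-0.7, -0.7, -2.8]
grip_width: 0.617
gripper_force: 25.0
tcp [0.6452 0.0284 0.1729] toolx [-0.457  0.89  -0.004] tooly [0.89  0.457 0.006] z [ 0.007 -0.001 -1.   ]
rot total units [0.06 0.02 4.48]
dp units (before rot) [-6.56 -4.33  0.07] (after rot) [-7.85 -0.36  0.07]
```

View pics/c7.png

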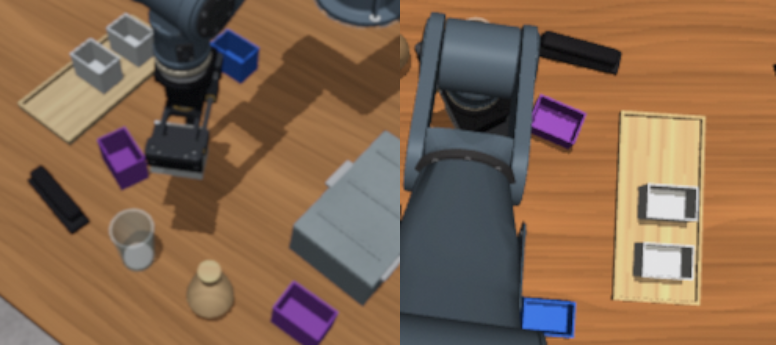

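Two tins stand in the tray and the third is held. I carry it to the far slot.

```bash
python3 -m handwheel '{"rotation":[[0,0,1],[0,0,1],[0,0,1],[0,0,1],[0,0,0.48],[0,0,0],[0,0,0],[0,0,0],[0,0,0],[0,0,0]],"dp":[[0,0,0],[0,0,0],[0,0,0],[0,0,0],[0,0,0],[-0.8,-0.04,0],[-0.95,-0.04,0],[-0.95,-0.04,0],[-0.95,-0.04,0],[-0.95,-0.04,0]],"fingers":[0,0,0,0,0,0,0,0,0,0]}'
python3 -m handwheel '{"rotation":[[0,0,0],[0,0,0],[0,0,0],[0,0,0],[0,0,0],[0,0,0],[0,0,0]],"dp":[[-0.95,-0.04,0],[-0.95,-0.04,0],[-0.95,-0.04,0],[-0.4,0,0],[0,0,0],[0,0,0],[0,0,0]],"fingers":[0,0,0,0,0,0,0]}'
python3 -c "
from h import *
goto([.612,-.284,.043],np.radians(-3.6))"
```

```text
clock: 40.07
eef_pos: [0.6217, -0.1555, 0.167]
tcp_rot: [-2.286, -2.147, 0.003]
force: [-0.2, 0.4, -1.5]
grip_width: 0.621
gripper_force: 25.0
clock: 40.65
eef_pos: [0.6097, -0.2824, 0.168]
tcp_rot: [-2.287, -2.147, 0.0]
force: [0.3, -0.6, -1.6]
grip_width: 0.617
gripper_force: 25.0
tcp [ 0.6097 -0.2824  0.168 ] toolx [0.063 0.998 0.003] tooly [ 0.998 -0.063 -0.003] z [-0.003  0.003 -1.   ]
rot total units [-0.03 -0.03 -0.  ]
dp units (before rot) [-0.05  0.07  3.12] (after rot) [-0.04  0.06  3.12]
```

```bash
python3 -m handwheel '{"rotation":[[0,0,0],[0,0,0],[0,0,0],[0,0,0],[0,0,0],[0,0,0],[0,0,0],[0,0,0]],"dp":[[-0.04,0.07,0.6],[0,0,0.8],[0,0,0.8],[0,0,0.5],[0,0,0.3],[0,0,0.1],[0,0,0.04],[0,0,0]],"fingers":[0,0,0,0,0,0,0,0]}'
python3 -m handwheel '{"rotation":[[0,0,0],[0,0,0],[0,0,0],[0,0,0],[0,0,0],[0,0,0]],"dp":[[0,0,0.04],[0,0,0.0],[0,0,0],[0,0,0],[0,0,0],[0,0,0]],"fingers":[0,0,0,0.8,0.8,0.8]}'
python3 -m handwheel '{"rotation":[[0,0,0],[0,0,0],[0,0,0],[0,0,0],[0,0,0],[0,0,0],[0,0,0],[0,0,0],[0,0,0]],"dp":[[0,0,0],[0,0,0],[0,0,-0.2],[0,0,-0.5],[0,0,-0.8],[0,0,-0.9],[0,0,-0.9],[0,0,-0.6],[0,0,0]],"fingers":[0.8,0.8,0.8,0.8,0.8,0.8,0.8,1,1]}'
python3 -m handwheel '{"rotation":[[0,0,0],[0,0,0],[0,0,0],[0,0,0],[0,0,0],[0,0,0],[0,0,0],[0,0,0],[0,0,0]],"dp":[[0.9,0,-0.3],[0.9,0,-0.3],[0.9,0,0],[0.9,0,0],[0.9,0,0],[0.9,0,0],[0.9,0,0],[0,0,0],[0,0,0]],"fingers":[1,1,1,1,1,1,1,1,1]}'
python3 - <<'E'
from h import *
S=shot('scene','s8.png');T=shot('top','t8.png')
cv2.imwrite('pics/c8.png',cv2.cvtColor(np.hstack([cv2.resize(S['image'][60:340,80:500],(480,320)),cv2.resize(T['image'][110:310,280:480],(320,320))]),cv2.COLOR_RGB2BGR))
hsv=cv2.cvtColor(T['image'],cv2.COLOR_RGB2HSV)
m=((hsv[...,1]<40)&(hsv[...,2]>130)).astype(np.uint8);m[:,:370]=0;m[:,445:]=0
cs,_=cv2.findContours(m,0,1)
for c in cs:
  if cv2.contourArea(c)>100:
    r=cv2.minAreaRect(np.array([onz(T,p[0],.064)[:2] for p in c],np.float32)*1000);p=np.array(r[0])/1000-[.518,-.293];a=np.radians(-3.6);print(np.round(r[0]),np.round(r[1]),round(r[2],1),'tray xy',round(p[0]*np.cos(a)+p[1]*np.sin(a),3),round(-p[0]*np.sin(a)+p[1]*np.cos(a),3))
E
```

```text
clock: 41.32
eef_pos: [0.6145, -0.2859, 0.0451]
tcp_rot: [2.288, 2.15, 0.001]
force: [-0.9, -0.2, -2.4]
grip_width: 0.62
gripper_force: 25.0
clock: 41.82
eef_pos: [0.6137, -0.2865, 0.0432]
tcp_rot: [2.29, 2.149, 0.0]
force: [-0.5, -0.5, 0.7]
grip_width: 0.752
gripper_force: 0.0
clock: 42.57
eef_pos: [0.6168, -0.2883, 0.2066]
tcp_rot: [2.281, 2.141, 0.005]
force: [0.9, -1.5, 1.0]
grip_width: 0.879
gripper_force: 0.0
clock: 43.32
eef_pos: [0.6288, -0.0323, 0.2224]
tcp_rot: [-2.286, -2.154, 0.001]
force: [0.4, -0.9, -0.0]
grip_width: 0.993
gripper_force: 0.0
[ 430. -288.] [80. 55.] 86.5 tray xy -0.088 -0.001
[ 522. -299.] [82. 55.] 86.3 tray xy 0.004 -0.005
[ 613. -303.] [82. 55.] 85.6 tray xy 0.095 -0.004
[1022. -296.] [193. 198.] 89.0 tray xy 0.503 0.029
```

View pics/c8.png

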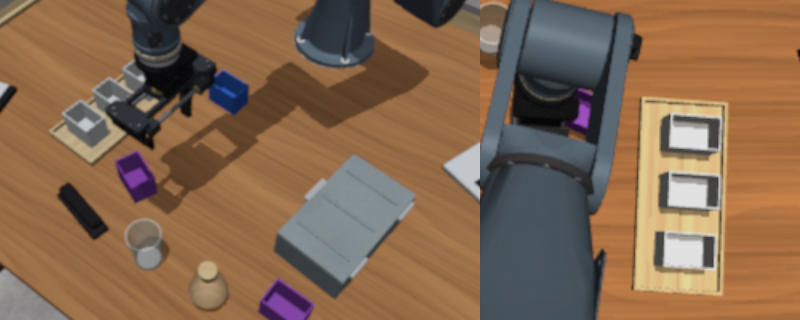

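All three tins stand upright in the tray, at tray x of -0.088, 0.004 and 0.095 m. The case is shut, the bystanders have not moved, and the arm is clear.

```bash
python3 -c "
from h import *
print(job_done())"
```

```text
the job is handed in; nothing more can be done
None
```

I handed the job in at about 43 s on the robot's clock: both lids lie flat and handle up in the shut case, all three tins stand upright in the tray, and the vase, glass and stapler were left alone; no verdict came back.

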